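# Grade rubber buffers by feel and set up the torque rig

## Robot

A 7-joint arm with a two-finger parallel gripper is mounted at the origin on the work surface. World frame = base frame: x ahead of the robot, y to its left, z up, the work surface at z = 0. Lengths are in m, angles in rad, forces in N, time in s.
With the tool pointing down it reaches from about 0.35 to 0.9 m from the base axis. Payload 8.1 kg.
Tool frame: the origin (TCP) lies at the very end of the fingers, on their centre line; the grasp point (between the pads) lies 19 mm behind it; z points along the fingers, y is the line along which they close (so a half turn about z gives the same grasp; the last joint's range is limited). The gripper opens to 92 mm and grips with 3 to 60 N. Pads are 19 mm wide; open, the fingers measure 130 mm over their backs; the gripper's body (75 mm by 190 mm) begins 47 mm behind the grasp point.
Start: joints at [1.189, 0.434, 0.025, 1.573, -0.012, 1.134, -0.075], TCP at [0.172, -0.601, 0.199] pointing down, gripper open.
Joint ranges: [-2.62, 2.62], [-0.44, 2.09], [-1.27, 1.32], [0.08, 2.57], [-1.32, 4.46], [0.12, 2], [-2.74, 2.74]. Speed limits (rad/s): [2.22, 2.22, 3.01, 3.01, 3.14, 3.14, 3.14].

## Interface

Orientations are given as a unit quaternion [w, x, y, z].
In Python, from plant import arm, cams gives the robot as it stands. Calls block until the motion is done:
- arm.movep(position, orientation): joint-space move of the TCP to a pose.
- arm.move_l(position, rotation=None, max_speed=0.15, f_stop=None): straight line of the TCP; rotation=None keeps the orientation; max_speed is the mean speed in m/s. With f_stop (N) it stops when the force on the tool has changed by that much, and returns True; else False.
- arm.goto_joints(angles): joint-space move.
- arm.grip(opening, effort=None): opening from 0.0 (shut) to 1.0 (fully open); effort is the grip in N (None keeps the last); returns when the fingers have stopped.
- arm.pause(seconds).
- arm.ik(position, orientation): joint angles nearest the present ones, or None.
- arm.sense(): the state.
- cams.camera(name): name is "scene" or "top"; returns the picture (400x640x3 uint8, blue, green, red); there is no depth.
- cams.get_calibration(name): a dict with "mtx" (3x3 intrinsics, pixels), "pose" (4x4, takes a point from camera to world coordinates). Camera axes: x right, y down, z forward; pixel columns grow to the right and rows downward; lengths in m; the calibration is good to about 2 mm. A picture is of the moment at which its call begins. get_calibration takes no time and is no camera call.
A pose or a line that the arm cannot do raises arm.IKError and nothing moves.
- arm.hand_in(): hands the job in; it is judged then, once.
The state is a dict: "time": time; "joints": joint angles; "qd": joint speeds; "joint_torque": joint torques, N m; "position": TCP position; "tcp_rot": TCP orientation; "ft_force": force on the tool from outside, world axes, zero at the start; "torque": the same for the moment, N m; "grip_width": opening from 0.0 (shut) to 1.0 (fully open); "gripper_force": force on a finger pad.
Only numpy, scipy, OpenCV 4.12 (cv2) and the standard library are available. Lean on these libraries where they do the work, as an engineer would, in place of code of your own. Each camera call takes 0.05 s, during which the arm holds its last target. There are 200 camera calls.

## Task

Three rubber buffers stand in a row and look the same, but one is firm, one medium and one soft: feel which is which by pressing their pads straight down by about 6 mm where they stand. The torque rig has a drive socket on one of its two round stations; if the left station (on the robot's left) is the free one it needs the firm buffer, if the right station is free it needs the soft one. Stand that buffer upright in the middle of the free station and press its pad there once more by about 6 mm, holding for a moment, to confirm; never press a pad beyond 8 mm, leave the other two buffers standing where they are, and do not shift the drive socket or the two small sockets between the buffers.

Things in the scene. Friction and masses are not known exactly. Their poses are not given: they have to be found in the camera images.
- buffer_a_mid (a point): One of three buffers that look the same but differ in stiffness: a round steel cup (44 mm diameter, 36 mm tall, 250 g) standing upright, with a light-brown natural-rubber pad (34 mm diameter, flat top) rising 20 mm out of it; 56 mm tall in all. This point is on its axis half-way up, 28 mm above its foot; z up its axis. Grip it by the steel cup.
- buffer_b_mid (a point): One of three buffers that look the same but differ in stiffness: a round steel cup (44 mm diameter, 36 mm tall, 250 g) standing upright, with a light-brown natural-rubber pad (34 mm diameter, flat top) rising 20 mm out of it; 56 mm tall in all. This point is on its axis half-way up, 28 mm above its foot; z up its axis. Grip it by the steel cup.
- buffer_c_mid (a point): One of three buffers that look the same but differ in stiffness: a round steel cup (44 mm diameter, 36 mm tall, 250 g) standing upright, with a light-brown natural-rubber pad (34 mm diameter, flat top) rising 20 mm out of it; 56 mm tall in all. This point is on its axis half-way up, 28 mm above its foot; z up its axis. Grip it by the steel cup.
- buffer_a: The same buffer; the origin is the centre of its foot.
- buffer_b: The same buffer; the origin is the centre of its foot.
- buffer_c: The same buffer; the origin is the centre of its foot.
- pad_a (a joint): How far the rubber pad of buffer_a is pressed down into its cup, in m (0 = at rest, top 56 mm above the foot; solid stop at 0.011). It springs back when let go. The resistance grows evenly with depth, from a small preload worth 1 mm more of depth; pressed 6 mm the three buffers push back with about 3.5 N (soft), 8.5 N (medium) and 17 N (firm); which buffer is which must be felt.
- pad_b (a joint): How far the rubber pad of buffer_b is pressed down into its cup, in m (0 = at rest, top 56 mm above the foot; solid stop at 0.011). It springs back when let go. The resistance grows evenly with depth, from a small preload worth 1 mm more of depth; pressed 6 mm the three buffers push back with about 3.5 N (soft), 8.5 N (medium) and 17 N (firm); which buffer is which must be felt.
- pad_c (a joint): How far the rubber pad of buffer_c is pressed down into its cup, in m (0 = at rest, top 56 mm above the foot; solid stop at 0.011). It springs back when let go. The resistance grows evenly with depth, from a small preload worth 1 mm more of depth; pressed 6 mm the three buffers push back with about 3.5 N (soft), 8.5 N (medium) and 17 N (firm); which buffer is which must be felt.
- station_left (a point): Left (+y) of the two round steel stations (92 mm diameter) on the rig's dark base plate (120 x 300 mm): centre of its flat top, 18 mm above the table. When free it takes the firm buffer. The stations are 170 mm apart; an aluminium rail runs along the far edge of the plate, 42 mm high, its face 47 mm from the station centres.
- station_right (a point): Right (-y) of the two round stations, alike: centre of its flat top, 18 mm above the table. When free it takes the soft buffer.
- drive_socket_mid (a point): Dark drive socket standing on one of the two stations (either one), 42 mm diameter, 45 mm tall: the point on its axis half-way up.
- socket_1_mid (a point): Small bright socket standing between the left and middle buffers, 22 mm diameter, 28 mm tall: its centre. Leave it.
- socket_2_mid (a point): Small bright socket standing between the middle and right buffers, 24 mm diameter, 25 mm tall: its centre. Leave it.

How it is judged:
By the outcome, as a careful person would: the job done as asked, in the order asked, and still so for the second after the job is handed in, with the robot touching nothing.
It also fails if it takes over 72 s, if anything falls off the work surface, if the arm or the gripper's body presses on something with over 40 N, if the wrist force passes 120 N, or if a joint passes its speed limit or range.

## Working session

There is one attempt and no reset: what is moved stays moved. The work goes in short steps, each a Python script; the robot and the scene stay as the last script left them, time stands still between calls to the robot, and variables do not carry over. Pictures are saved under pics/ and viewed, at most 10 in all, crops included, and the job is handed in when it is done.

```bash
mkdir -p pics; ls
python3 - <<'E'
from plant import arm, cams
import cv2
for n in("top","scene"):
    cv2.imwrite(f"pics/{n}0.png",cams.camera(n)); c=cams.get_calibration(n); print(c["mtx"],c["pose"])
s=arm.sense(); print(s["time"],s["position"],s["tcp_rot"],s["ft_force"])
E
```

```text
pics
[[463.35626478   0.         322.3835166 ]
 [  0.         463.35626478 193.55911172]
 [  0.           0.           1.        ]] [[-0.00926776 -0.98022135  0.19768714  0.36694175]
 [-0.99976165  0.01299121  0.01754645  0.0138302 ]
 [-0.0197676  -0.1974774  -0.98010812  1.00536895]
 [ 0.          0.          0.          1.        ]]
[[515.07450575   0.         329.1156026 ]
 [  0.         515.07450575 205.27592364]
 [  0.           0.           1.        ]] [[ 0.58297132  0.64671966 -0.49183139  0.97389892]
 [ 0.81245059 -0.4701687   0.34476866 -0.28788558]
 [-0.00827506 -0.60057895 -0.79952264  0.77465158]
 [ 0.          0.          0.          1.        ]]
0.1 [ 0.17183975 -0.60041423  0.19843391] [-6.80201474e-04  9.90304438e-01  1.38912320e-01 -1.56726141e-04] [-0.38934275 -0.51948141  0.02786447]
```

View pics/top0.png

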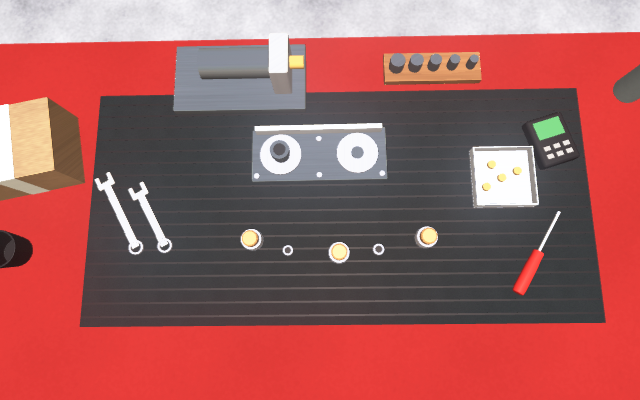

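View pics/scene0.png

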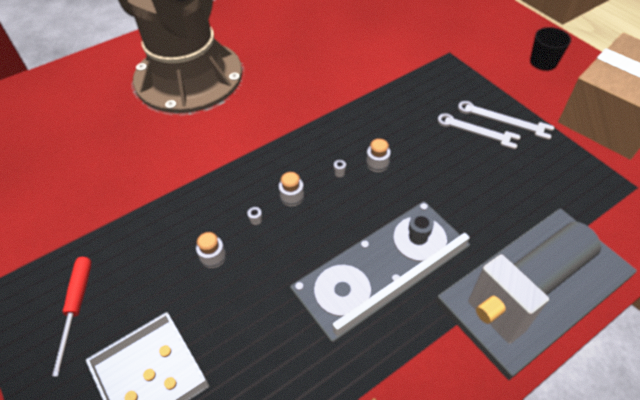

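The top view shows the drive socket on the left station (about 280,152), so the right station (357,152) is free and needs the soft buffer. The pads are at about (251,239), (339,252) and (427,237), with small sockets at (288,250) and (379,249).

```bash
cat > h.py <<'E'
from plant import arm, cams
import cv2, numpy as np
def ray(cal,uv):
    K,T=cal["mtx"],cal["pose"]; d=T[:3,:3]@np.linalg.solve(K,[uv[0],uv[1],1]); return T[:3,3],d
def onz(name,uv,z):
    o,d=ray(cams.get_calibration(name),uv); return o+d*(z-o[2])/d[2]
def blobs(mask,amin,amax):
    n,l,s,c=cv2.connectedComponentsWithStats(mask.astype(np.uint8))
    return [(c[i].round(1),s[i]) for i in range(1,n) if amin<s[i,4]<amax]
E
python3 - <<'E'
from h import *
for n,seeds in(("top",[(251,239),(339,252),(427,237)]),("scene",[(379,146),(291,180),(208,241)])):
    im=cv2.imread(f"pics/{n}0.png"); h=cv2.cvtColor(im,cv2.COLOR_BGR2HSV)
    m=(h[...,0]>8)&(h[...,0]<28)&(h[...,1]>85)&(h[...,2]>120)
    for c,s in blobs(m,40,800):
        if min(np.hypot(*(c-q)) for q in seeds)<12: print(n,c,s,onz(n,c,.056).round(4))
im=cv2.imread("pics/top0.png"); g=im.min(2)
for c,s in blobs(g>170,20,3000):
    if 230<c[0]<440 and 110<c[1]<270: print("white",c,s,onz("top",c,.018).round(4))
for q in((288,250),(379,249)): print("small",onz("top",q,.027).round(4))
cv2.imwrite("pics/crop0.png",cv2.resize(im[115:270,230:445],None,fx=3.7,fy=3.7,interpolation=cv2.INTER_CUBIC))
E
```

```text
top [427.  236.2] [420 228  18  16  93] [ 0.4667 -0.1821  0.056 ]
top [250.4 239.1] [242 230  16  17  82] [0.4649 0.1797 0.056 ]
top [338.6 252.2] [331 244  16  16  70] [ 0.4361 -0.0011  0.056 ]
scene [379.  145.1] [370 138  19  15 213] [0.471 0.183 0.056]
scene [289.7 179.2] [280 172  20  16 242] [ 0.4416 -0.0014  0.056 ]
scene [206.8 240.7] [197 232  20  19 306] [ 0.4721 -0.1855  0.056 ]
white [318.2 126.6] [255 123 127   9 696] [0.7192 0.0395 0.018 ]
white [357.  152.2] [ 336  132   43   41 1220] [ 0.6583 -0.0459  0.018 ]
white [280.4 154.7] [260 134  41  41 970] [0.6552 0.1237 0.018 ]
white [318.5 138. ] [316 136   6   5  26] [0.6925 0.039  0.018 ]
white [381.7 172.6] [379 170   6   6  29] [ 0.6112 -0.0988  0.018 ]
white [256.1 175.5] [254 173   6   6  27] [0.6085 0.1768 0.018 ]
white [318.8 174.2] [316 172   6   6  26] [0.6095 0.039  0.018 ]
white [424.5 237.5] [417 226  21  21 111] [ 0.468  -0.1845  0.018 ]
white [250.4 238.7] [241 229  20  21 237] [0.4696 0.1864 0.018 ]
white [429.1 235.1] [423 229  13  13 126] [ 0.473  -0.1946  0.018 ]
white [338.7 252.5] [329 242  21  21 140] [ 0.4383 -0.0019  0.018 ]
white [287.5 249.7] [283 245  10  10  54] [0.4454 0.1068 0.018 ]
white [338.8 251.2] [333 245  13  13 132] [ 0.441  -0.0021  0.018 ]
white [378.1 249. ] [373 244  11  11  64] [ 0.4448 -0.0854  0.018 ]
small [0.444  0.1049 0.027 ]
small [ 0.444  -0.0864  0.027 ]
```

View pics/crop0.png

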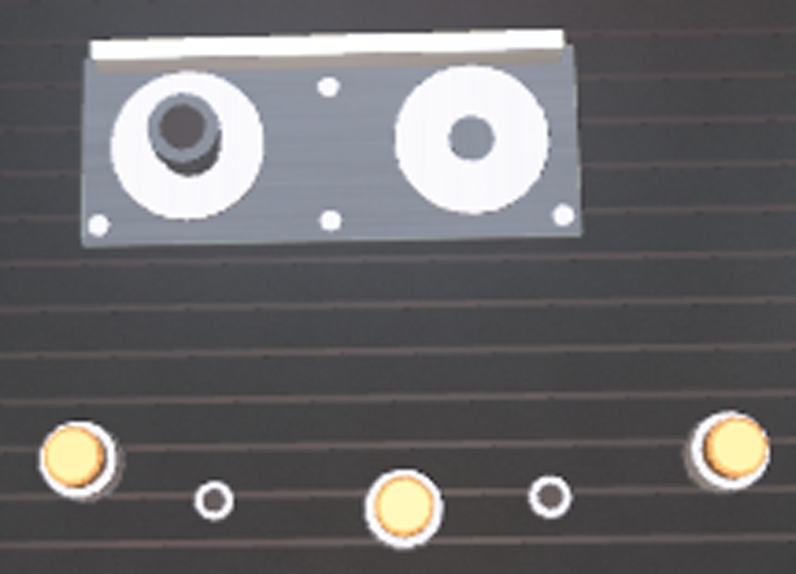

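```bash
cat >> h.py <<'E'
Q=np.array([0,1.,0,0])
def press(x,y,top,f_stop=25):
    arm.move_l([x,y,top+.006],max_speed=.1)
    arm.pause(.15); f0=arm.sense()["ft_force"]; 
    for z,p in((top-.003,.15),(top-.006,.5)):
        st=arm.move_l([x,y,z],max_speed=.03,f_stop=f_stop); arm.pause(p)
        s=arm.sense(); print("press",(s["position"]-[x,y,top]).round(4),(s["ft_force"]-f0).round(2),st)
    arm.move_l([x,y,top+.03],max_speed=.15)
E
python3 - <<'E'
from h import *
P=[onz("top",c,.056) for c in((429.1,235.1),(338.8,251.2),(250,238.3))]; print(np.round(P,4))
arm.grip(0.0,30)
x,y,_=P[0]; arm.movep([x,y,.12],Q); print(arm.sense()["time"])
press(x,y,.056); print(arm.sense()["time"],arm.sense()["grip_width"])
E
```

```text
[[ 0.4689 -0.1865  0.056 ]
 [ 0.4382 -0.0015  0.056 ]
 [ 0.4665  0.1806  0.056 ]]
3.4083
press [ 0.    -0.    -0.003] [1.02 0.45 0.63] False
press [ 0.     -0.     -0.0059] [0.69 0.72 0.64] False
6.0333 0.0055737822924110695
```

Run:
```python
from h import *
def F():
    r=[]
    for _ in range(8): arm.pause(.02); r.append(arm.sense()["ft_force"])
    return np.mean(r,0).round(2),np.std(r,0).round(2)
x,y=.4695,-.1865
print(F())
for z in(.062,.053,.050):
    arm.move_l([x,y,z],max_speed=.05); print(z,*F())
cv2.imwrite("pics/s1.png",cams.camera("scene")[150:300,130:330].repeat(4,0).repeat(4,1))
arm.move_l([x,y,.09]); print(*F(),arm.sense()["time"])
```

```text
(array([-0.3 ,  0.07, -0.49]), array([0.39, 0.37, 0.33]))
0.062 [ 0.1  -0.17  0.04] [0.47 0.57 0.49]
0.053 [ 0.06  0.13 -0.05] [0.5  0.43 0.87]
0.05 [ 0.07 -0.2  -0.08] [0.25 0.54 0.51]
[-0.24  0.35 -0.12] [0.37 0.45 0.64] 8.3833
```

View pics/s1.png

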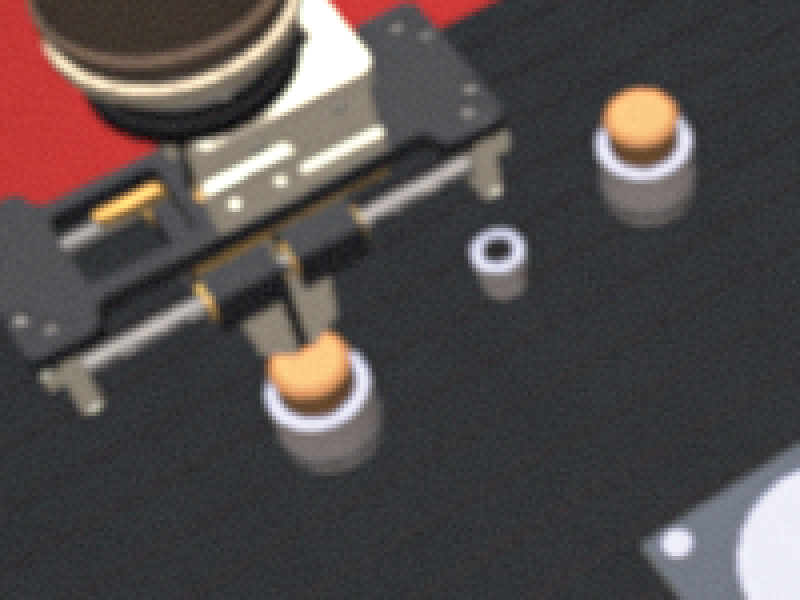

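The scene view shows the closed fingertips ending near the back edge of the right pad, at about (203,237), and the pad isn't visibly depressed. I'll check the projection against this.

Run:
```python
from h import *
def proj(n,p):
    c=cams.get_calibration(n); q=np.linalg.inv(c["pose"])@np.r_[p,1]; u=c["mtx"]@q[:3]; return ((u[:2]/u[2]-[130,150])*4).round(0)
for p in((.4695,-.1865,.05),(.4695,-.1865,.056),(.4695,-.1865,.065),(.46,-.1865,.05),(.479,-.1865,.05),(.4695,-.1865,0),(.4695,-.1865,.036)): print(p,proj("scene",p))
```

```text
(0.4695, -0.1865, 0.05) [305. 368.]
(0.4695, -0.1865, 0.056) [302. 360.]
(0.4695, -0.1865, 0.065) [298. 348.]
(0.46, -0.1865, 0.05) [295. 352.]
(0.479, -0.1865, 0.05) [316. 383.]
(0.4695, -0.1865, 0) [328. 430.]
(0.4695, -0.1865, 0.036) [312. 386.]
```

Run:
```python
from h import *
arm.move_l([.4695,-.1865,.05]); arm.pause(.1)
s=cams.camera("scene")[200:280,160:260]; t=cams.camera("top")[180:260,385:485]
print(arm.sense()["position"],arm.sense()["grip_width"])
a=[cv2.resize(i,None,fx=4,fy=4,interpolation=cv2.INTER_CUBIC) for i in(s,t)]
cv2.imwrite("pics/st2.png",np.hstack(a))
```

```text
[ 0.47012184 -0.18667702  0.05080104] 0.0027709306684133347
```

View pics/st2.png

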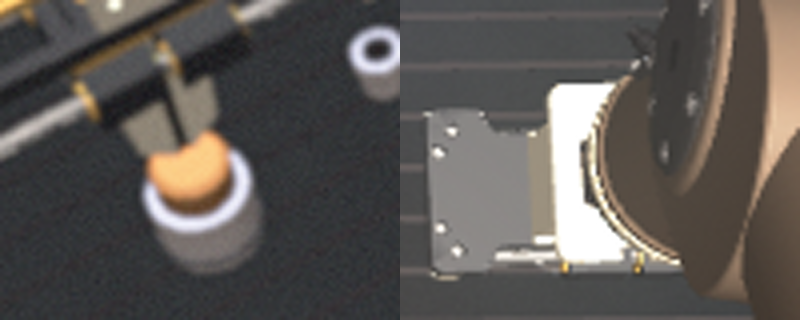

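The pad isn't depressed and the tips look well above it, which fits the zero force reading. I'll go down in small steps until averaged force shows contact.

```bash
cat >> h.py <<'E'
def F(n=12):
    r=[]
    for _ in range(n): arm.pause(.01); r.append(arm.sense()["ft_force"])
    return np.mean(r,0)
E
python3 - <<'E'
from h import *
x,y=.4695,-.1865
f0=F(20); z=.05
while z>.027:
    z-=.0015; arm.move_l([x,y,z],max_speed=.03); f=F()-f0; print(round(z,4),f.round(2),arm.sense()["position"][2].round(4))
    if abs(f[2])>1: break
cv2.imwrite("pics/s3.png",cv2.resize(cams.camera("scene")[200:280,160:260],None,fx=4,fy=4,interpolation=cv2.INTER_CUBIC))
print(arm.sense()["time"])
E
```

```text
0.0485 [-0.13 -0.18 -0.33] 0.0485
0.047 [ 0.08  0.02 -0.05] 0.047
0.0455 [-0.06 -0.2  -0.12] 0.0455
0.044 [-0.09 -0.25 -0.2 ] 0.044
0.0425 [-0.06  0.08 -0.32] 0.0425
0.041 [-0.07 -0.13  0.17] 0.041
0.0395 [-0.02 -0.13 -0.41] 0.0395
0.038 [ 0.02 -0.09  0.02] 0.038
0.0365 [-0.21 -0.25 -0.1 ] 0.0365
0.035 [ 0.08 -0.13  0.18] 0.035
0.0335 [-0.06 -0.03 -0.41] 0.0335
0.032 [-0.18 -0.04 -0.19] 0.032
0.0305 [-0.01 -0.16 -0.03] 0.0305
0.029 [-0.3  -0.1  -0.18] 0.029
0.0275 [-0.62 -0.12  2.49] 0.0276
14.4667
```

View pics/s3.png

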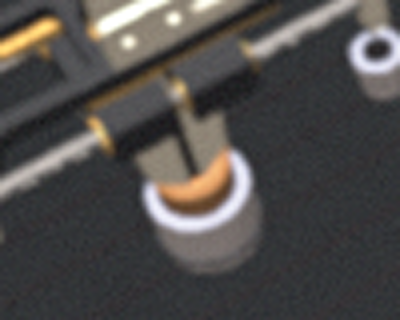

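The tips touch the pad at a commanded z of about 0.028, so the closed fingertips sit about 28 mm above the reported TCP. I'll press on from here and use the slope to judge depth.

Run:
```python
from h import *
x,y=.4695,-.1865
f0=-.1
for z in(.0255,.0235,.0225):
    arm.move_l([x,y,z],max_speed=.03); f=F(16)[2]; print(z,f.round(2),arm.sense()["position"][2].round(4))
```

```text
0.0255 4.63 0.0256
0.0235 7.22 0.0237
0.0225 8.29 0.0228
```

Slope is 1.21 N/mm and force at about 5.9 mm is 8.3 N, so the right buffer is the medium one. Next are the other two.

Run:
```python
from h import *
arm.move_l([.4695,-.1865,.07],max_speed=.2)
for n,x,y in(("mid",.440,-.0015),("left",.4685,.1815)):
    arm.movep([x,y,.06],Q); arm.move_l([x,y,.034],max_speed=.1); f0=F(16)[2]
    for z in(.0256,.0226):
        arm.move_l([x,y,z],max_speed=.03,f_stop=22); arm.pause(.1); print(n,z,(F(16)[2]-f0).round(2),arm.sense()["position"].round(4))
    arm.pause(.2); arm.move_l([x,y,.06],max_speed=.2)
print(arm.sense()["time"])
```

```text
mid 0.0256 8.59 [ 0.4408 -0.0015  0.026 ]
mid 0.0226 14.86 [ 0.4409 -0.0015  0.0233]
left 0.0256 1.83 [0.4688 0.1816 0.0258]
left 0.0226 3.36 [0.4687 0.1816 0.0227]
22.0
```

The middle buffer is firm and the left one is soft, so the left one goes to the right station. The middle press only reached about 5.1 mm, so I'll redo it at 6 mm. Then I'll open over the soft buffer and check the fingertip height.

Run:
```python
from h import *
x,y=.440,-.0015
arm.movep([x,y,.06],Q); arm.move_l([x,y,.032],max_speed=.1); f0=F(10)[2]
arm.move_l([x,y,.0217],max_speed=.03,f_stop=24); arm.pause(.2); print((F(16)[2]-f0).round(2),arm.sense()["position"][2])
arm.move_l([x,y,.06],max_speed=.2)
arm.movep([.4685,.1815,.08],Q); arm.grip(.75,30); arm.pause(.1)
s=arm.sense(); print(s["position"],s["grip_width"],s["time"])
cv2.imwrite("pics/s4.png",cv2.resize(cams.camera("scene")[70:180,300:460],None,fx=5,fy=5,interpolation=cv2.INTER_CUBIC))
c=cams.get_calibration("scene")
for p in((.478,.1815+.035,.08),(.478,.1815-.035,.08),(.478,.1815+.035,.107),(.478,.1815-.035,.107)):
    q=np.linalg.inv(c["pose"])@np.r_[p,1]; u=c["mtx"]@q[:3]; print(p,((u[:2]/u[2]-[300,70])*5).round())
```

```text
16.51 0.022658281014040604
[0.46848681 0.18153787 0.08000497] 0.7506259209218685 26.5
(0.478, 0.2165, 0.08) [480. 304.]
(0.478, 0.1465, 0.08) [334. 384.]
(0.478, 0.2165, 0.107) [487. 252.]
(0.478, 0.1465, 0.107) [338. 332.]
```

View pics/s4.png

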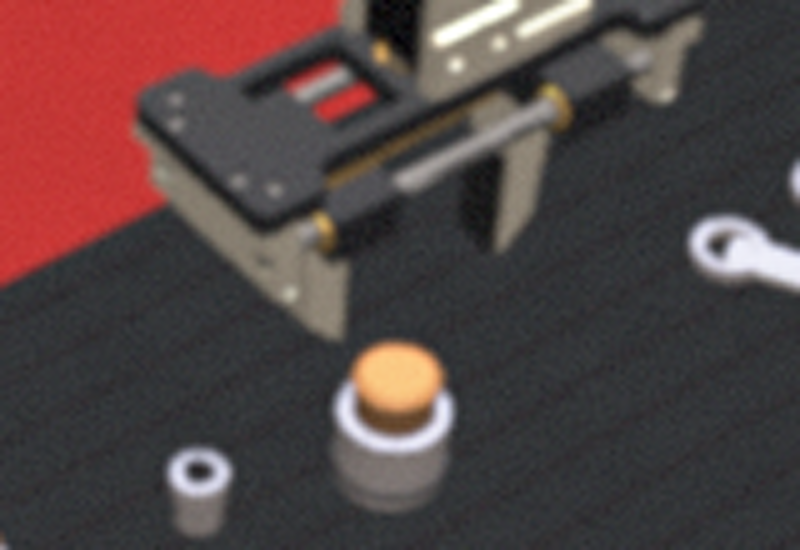

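The open fingertips at (340,338) and (498,252) match z = 0.107, so the 27 mm offset is constant. I also need to know how low the gripper body sits.

Run:
```python
from h import *
c=cams.get_calibration("scene")
def pr(p):
    q=np.linalg.inv(c["pose"])@np.r_[p,1]; u=c["mtx"]@q[:3]; return ((u[:2]/u[2]-[300,70])*5).round()
for z in(.146,.173):
    for dx in(.0,.0375):
        for dy in(-.095,.095,-.045,.045): print(z,dx,dy,pr((.4685+dx,.1815+dy,z)))
```

```text
0.146 0.0 -0.095 [189. 310.]
0.146 0.0 0.095 [606.  92.]
0.146 0.0 -0.045 [304. 249.]
0.146 0.0 0.045 [502. 146.]
0.146 0.0375 -0.095 [255. 374.]
0.146 0.0375 0.095 [676. 148.]
0.146 0.0375 -0.045 [372. 311.]
0.146 0.0375 0.045 [571. 204.]
0.173 0.0 -0.095 [189. 252.]
0.173 0.0 0.095 [616.  33.]
0.173 0.0 -0.045 [308. 191.]
0.173 0.0 0.045 [510.  88.]
0.173 0.0375 -0.095 [257. 317.]
0.173 0.0375 0.095 [688.  89.]
0.173 0.0375 -0.045 [377. 254.]
0.173 0.0375 0.045 [581. 146.]
```

The body is 66 mm above the true tip, so the whole tool is simply offset by 27 mm. Now a second station measurement, then the grasp and lift.

Run:
```python
from h import *
im=cv2.imread("pics/scene0.png"); 
for c,s in blobs(im.min(2)>165,300,4000):
    if 290<c[0]<450 and 200<c[1]<330:
        b=(s[0]+s[2]/2-.5,s[1]+s[3]/2-.5); print(c,s,onz("scene",c,.018).round(4),onz("scene",b,.018).round(4))
x,y,OFF=.4687,.1815,.0274
arm.move_l([x,y,.006-OFF],max_speed=.1,f_stop=8); print(arm.sense()["position"])
arm.grip(0.3,25); arm.pause(.1); s=arm.sense(); print(s["grip_width"]*92,s["gripper_force"])
arm.move_l([x,y,.05-OFF],max_speed=.1); s=arm.sense(); print(s["grip_width"]*92,s["gripper_force"],s["time"],s["ft_force"])
```

```text
[ 0.46909822  0.18174367 -0.02090041]
43.368823498092205 25.000805904564913
43.52142615428829 24.99938030348858 28.9417 [-0.25555216 -0.91605965 -3.25174191]
```

Run:
```python
from h import *
im=cv2.imread("pics/scene0.png"); print(im[289,322],im[300,315])
for t in(135,150,160):
  for c,s in blobs(im.min(2)>t,100,6000):
    if 300<c[0]<460 and 210<c[1]<330:
        b=(s[0]+s[2]/2-.5,s[1]+s[3]/2-.5); print(t,c,s,onz("scene",c,.018).round(4),onz("scene",b,.018).round(4))
OFF=.0274
arm.move_l([.4687,.1815,.13-OFF],max_speed=.2)
arm.movep([.659,-.046,.13-OFF],Q)
arm.pause(.1); s=arm.sense(); print(s["position"],s["grip_width"]*92,s["time"])
t=cams.camera("top")[100:220,280:440]; sc=cams.camera("scene")[180:340,270:430]
cv2.imwrite("pics/st5.png",np.hstack([cv2.resize(i,(400,400)) for i in(t[:,20:140],sc)]))
```

```text
[246 236 236] [139 126 124]
135 [379.3 273.9] [ 313  217  157  113 4930] [0.674  0.0226 0.018 ] [0.6842 0.0395 0.018 ]
150 [379.2 274. ] [ 314  217  155  113 4745] [0.6741 0.0224 0.018 ] [0.6842 0.0395 0.018 ]
160 [379.1 274. ] [ 314  217  155  113 4630] [0.674  0.0222 0.018 ] [0.6842 0.0395 0.018 ]
[ 0.6584044  -0.04303228  0.10261738] 43.77443203185551 30.7333
```

View pics/st5.png

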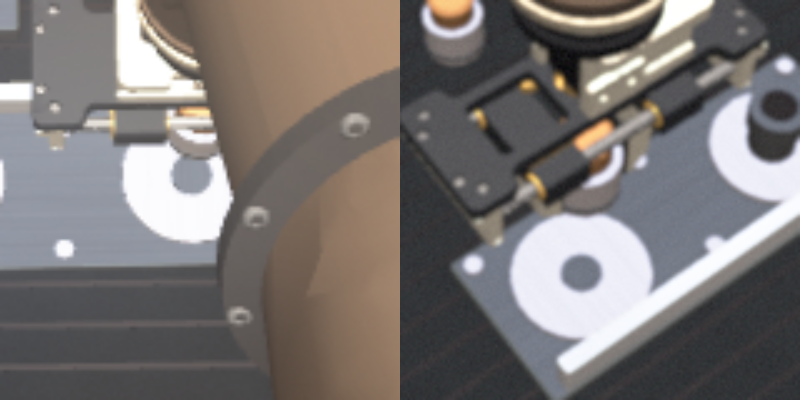

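The soft buffer is held upright behind the station. In the scene view the station disc is centred at about (342.5,289.3).

Run:
```python
from h import *
print(onz("scene",(342.4,289.2),.018),onz("top",(357.3,152.4),.018))
```

```text
[ 0.66079772 -0.04416718  0.018     ] [ 0.65787096 -0.04654037  0.018     ]
```

Run:
```python
from h import *
OFF=.0274; x,y=.6593,-.0453
arm.move_l([x,y,.035-OFF],max_speed=.1); arm.pause(.2); print(arm.sense()["position"])
st=arm.move_l([x,y,.0235-OFF],max_speed=.03,f_stop=4); s=arm.sense(); print(st,s["position"],s["ft_force"])
arm.grip(.7,20); arm.pause(.1)
arm.move_l([x,y,.15-OFF],max_speed=.15)
arm.movep([.45,-.3,.15],Q); print(arm.sense()["time"])
t=cams.camera("top"); sc=cams.camera("scene"); cv2.imwrite("pics/t6.png",t); cv2.imwrite("pics/s6.png",sc)
cv2.imwrite("pics/st6.png",np.hstack([cv2.resize(i,(400,400),interpolation=cv2.INTER_CUBIC) for i in(t[110:190,320:400],sc[240:320,300:380])]))
```

```text
[ 0.65975013 -0.0453045   0.00826494]
True [ 0.6593026  -0.0453242  -0.00325878] [-0.86505453 -0.11393713  4.77946895]
35.45
```

View pics/st6.png

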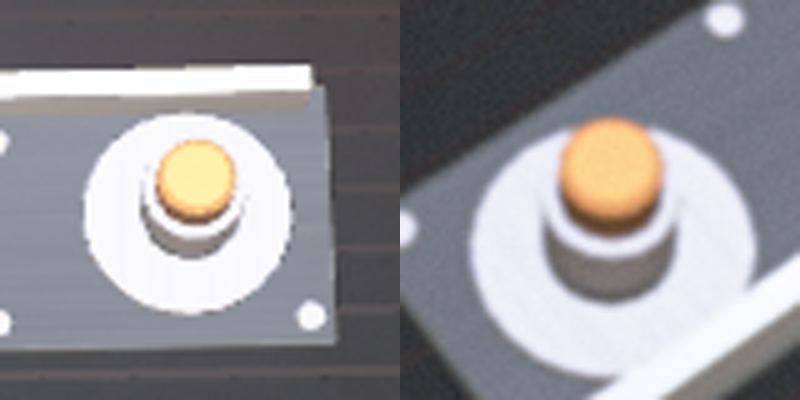

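Run:
```python
from h import *
for n,a,b in(("top",(359.4,146),(357.6,152.6)),("scene",(342.3,272.4),(342.6,290.0))):
    print(n,onz(n,a,.074).round(4),onz(n,b,.018).round(4))
```

```text
top [ 0.6552 -0.0478  0.074 ] [ 0.6574 -0.0472  0.018 ]
scene [ 0.6606 -0.0451  0.074 ] [ 0.6622 -0.0448  0.018 ]
```

The buffer is upright and within about 2 mm of the station centre. Now the confirming press.

Run:
```python
from h import *
x,y=.658,-.046
arm.grip(0.0,20); arm.movep([x,y,.08],Q); arm.move_l([x,y,.052],max_speed=.1); arm.pause(.2); f0=F(16)[2]
for z in(.0436,.0405):
    arm.move_l([x,y,z],max_speed=.03,f_stop=8); arm.pause(.1); f=F(20)[2]-f0; print(z,f.round(2),arm.sense()["position"].round(4))
d=f/.5-1; print("depth",d)
if d<5.3: arm.move_l([x,y,z-min(.001,(6-d)*.001)],max_speed=.02); print("more",(F(20)[2]-f0).round(2))
arm.pause(.8); arm.move_l([x,y,.1],max_speed=.15); arm.movep([.45,-.3,.15],Q); print(arm.sense()["time"])
t=cams.camera("top"); cv2.imwrite("pics/t7.png",t[110:280,230:450].repeat(3,0).repeat(3,1))
```

```text
0.0436 1.83 [ 0.6582 -0.046   0.0438]
0.0405 3.46 [ 0.6581 -0.046   0.0406]
depth 5.925344439802574
42.5
```

View pics/t7.png

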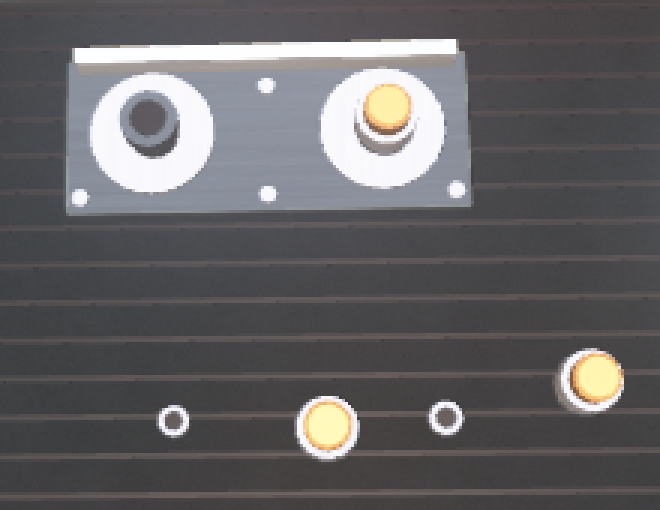

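The soft buffer stands on the right station (about 387,110 in the crop), and the sockets and other two buffers are where they were. Handing in.

```bash
python3 -c "
from plant import arm; print(arm.hand_in())"
```

```text
the job is handed in; nothing more can be done
None
```

The job is handed in at about 42.5 s: the left buffer felt soft (middle firm, right medium), so it now stands upright about 2 mm from the centre of the free right station, and the confirming press there read 3.5 N at about 6 mm.

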